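Read a test tile through the lens at the gauge's height

TASK

The throwing gauge stands behind one of the three glazed test tiles, its pointer reaching to that tile's far edge at the height where the reading lens is in focus. Pick up the lens by its handle and hold it level and still over the rosette in the middle of that tile, rim at the pointer's height, so that the glaze can be examined through it; do not touch the tiles or the gauge, and leave the pots alone. Finish while still holding the lens there: do not put it down.

Things in the scene. Friction and masses are not known exactly. Their poses are not given: they have to be found in the camera images.
- lens: reading lens, 95 g, flat on the table left or right of the ware board: dark steel rim 60 mm across, 10 mm thick, clear glass; straight dark wooden handle, roughly towards the robot. Origin: centre of the rim's underside; z up. The handle runs along -x, 43 to 139 mm from the rim's centre, 17 mm wide (y), 16 mm high, its underside flush with the rim's
- lens_centre (a point): centre of the lens glass, half way up the rim, 5 mm above the lens origin; this is the point to bring to the pointer's height
- lens_grip (a point): point on the handle's axis 85 mm (-x) from the lens centre and 8 mm above the lens's underside, a good place to pinch it across (along the lens's y)
- ware_board: fixed plywood board under the tiles, 130 (x) x 370 (y) x 12 mm thick. Origin: centre of its underside, on the table
- tile_1: loose fired test tile, 100 x 100 x 9 mm, blue-glazed top with a bare clay strip along its far (+x) edge and a low round rosette (28 mm across, 3 mm proud) in its middle. The three tiles look alike and lie side by side, glaze up, on the ware board, tops 21 mm above the table. Origin: centre of its underside; z up
- tile_2: the like of tile_1
- tile_3: the like of tile_1
- gauge: throwing gauge, a potter's height marker, loose, 1.1 kg: round cast foot 84 mm across, upright steel post 204 mm tall, horizontal pointer rod clamped to it, reaching 100 mm along the gauge's -x. It stands on the table beyond the ware board's far (+x) edge, behind one of the tiles. Origin: centre of the foot's underside; z up
- pointer_tip (a point): tip of the gauge's pointer (wooden cone, 8 mm, on a 6 mm rod), above the far edge of the tile to be examined, about 56 mm horizontally from that tile's centre (over 100 mm from the other tiles' centres), 100 to 145 mm above the table; its height is where the lens is in focus. Axes as the gauge's, z up
- brush_pot: bystander: white stoneware pot, 72 mm across, 85 mm tall, with brushes standing in it up to 185 mm high, on the table behind a tile. Origin: centre of its underside
- glaze_jar: bystander: lidded glaze jar, 68 mm across, 85 mm tall, on the table behind a tile. Origin: centre of its underside
- bowl: bystander: small terracotta bowl, 96 mm across, 46 mm tall, on the table at the side of the ware board where the lens is not. Origin: centre of its underside
Not all that is in view belongs to the job. Of the things shaped like the lens, the steel one is meant.

How it is judged:
By the outcome, as a careful person would: the job done as asked, in the order asked, and still so for the second after the job is handed in, while the arm keeps its last pose, push and grip.
It also fails if it takes over 43 s, if anything falls off the work surface, if the arm or the gripper's body presses on something with over 40 N, if the wrist force passes 120 N, or if a joint passes its speed limit or range.

ROBOT

A 6-joint arm with a two-finger parallel gripper is mounted at the origin on the work surface. World frame = base frame: x ahead of the robot, y to its left, z up, the work surface at z = 0. Lengths are in mm, angles in degrees, forces in N, time in s.
With the tool pointing down it reaches from about 350 to 800 mm from the base axis. Payload 7.3 kg.
Tool frame: the origin (TCP) lies between the finger pads, 19 mm behind the fingertips; this is the grasp point; z points along the fingers, y is the line along which they close (so a half turn about z gives the same grasp; the last joint's range is limited). The gripper opens to 85 mm and grips with 20 to 120 N. Pads are 22 mm wide; open, the fingers measure 114 mm over their backs; the gripper's body (76 mm by 85 mm) begins 54 mm behind the grasp point. The pads swing forward as they close: fully open they stand 13 mm farther back than shut.
Start: joints at [57.697, 19.595, 87.324, -0, 73.075, -8.365], TCP at [213.006, 479.866, 250.022] pointing down, gripper open.
Joint ranges: [-145.02, 145.02], [-44.19, 115.74], [2.07, 154.8], [-57.11, 237.11], [16.16, 152.29], [-177.93, 177.93]. Speed limits (degrees/s): [147.25, 147.25, 180, 180, 180, 180].

INTERFACE

Orientations are given as [roll, pitch, yaw] about the fixed x, y, z axes, in that order (R = Rz(yaw) Ry(pitch) Rx(roll)).
In Python, from cell import arm gives the robot as it stands. The module is installed in compiled form; this text tells all that it offers.
- The arm moves only by the shell command python3 -m pendant 'ROWS'. ROWS is JSON, a list of rows, each an object with "linear": the shift along the tool's x, y, z as a fraction of full scale, a list of three; "roll": the turn about the tool's z as a fraction of full scale; "gripper": the finger opening in mm, from 0 to 85.4. In form: [{"linear": [x, y, z], "roll": roll, "gripper": gripper}, ...]. A call has 1 to 8 rows; each row is the pose to reach, as a shift and turn from the pose commanded when the call began, along the tool's axes at that moment; what a row does not reach only later rows make up. Full scale, the value 1, is 120 mm for a shift and 90 degrees for a turn. A row lasts 1/10 s, in which the tool goes at most 50 mm and 8.59 degrees, less where a joint would pass 70% of its speed; a pose out of reach is approached as far as the arm can. A call with a number of a shift or a turn outside -1 to 1 is refused whole. A call with a gripper value outside its range is refused whole. The fingers move at their own pace and stop on an object; the grip force is fixed at half the most. Time passes only in rows, so rows that repeat a pose let the fingers close. It gives the time, the measured TCP pose, the force, the opening and the grip force at its end, in the units of the state.
- arm.state(): the state, without advancing time (a new reading comes with each control period).
- arm.grab_frame(name): name is "side" or "top"; returns the picture (480x640x3 uint8, red, green, blue); there is no depth.
- arm.camera_model(name): a dict with "fx", "fy", "cx", "cy" (pixels), "k1" (the pictures are not rectified: a ray, as slopes to the right and down, at radius r is drawn at 1 + k1 r^2 times it, then the intrinsics apply), "world_from_camera" (4x4, takes a point from camera to world coordinates). Camera axes: x right, y down, z forward; pixel columns grow to the right and rows downward; lengths in mm; the calibration is good to about 2 mm. A picture is of the moment at which its call begins. camera_model takes no time and is no camera call.
- arm.close_job(): hands the job in; it is judged then, once.
The state is a dict: "time": time; "q": joint angles; "joint_vel": joint speeds; "effort": joint torques, N m; "position": TCP position; "eef_rot": TCP orientation; "ft_force": force on the tool from outside, world axes, zero at the start; "ft_torque": the same for the moment, N m; "gripper_width": opening from 0.0 (shut) to 1.0 (fully open); "finger_force": force on a finger pad.
Only numpy, scipy, OpenCV 4.12 (cv2) and the standard library are available. Lean on these libraries where they do the work, as an engineer would, in place of code of your own. Each camera call takes 0.05 s, during which the arm holds its last target. There are 200 camera calls.

## Working session

There is one attempt and no reset: what is moved stays moved. The work goes in short steps, Python scripts to look and compute and a shell command to move; the robot and the scene stay as the last step left them, time stands still between calls to the robot, and variables do not carry over. Pictures are saved under pics/ and viewed, at most 10 in all, crops included, and the job is handed in when it is done.

```bash
mkdir -p pics; cat > h.py <<'E'
import numpy as np, cv2
from cell import arm
def ray(n,u,v):
    m=arm.camera_model(n); T=np.array(m["world_from_camera"])
    d=np.array([(u-m["cx"])/m["fx"],(v-m["cy"])/m["fy"]]); s=d.copy()
    for _ in range(20): s=d/(1+m["k1"]*(s@s))
    w=T[:3,:3]@np.array([*s,1]); return T[:3,3],w/np.linalg.norm(w)
def plane(n,u,v,z):
    o,w=ray(n,u,v); return o+w*(z-o[2])/w[2]
def proj(n,p):
    m=arm.camera_model(n); T=np.array(m["world_from_camera"])
    c=T[:3,:3].T@(np.array(p)-T[:3,3]); s=c[:2]/c[2]; s=s*(1+m["k1"]*(s@s))
    return np.array([s[0]*m["fx"]+m["cx"],s[1]*m["fy"]+m["cy"]])
def two(a,b):
    (o1,d1),(o2,d2)=ray("top",*a),ray("side",*b)
    t=np.linalg.lstsq(np.c_[d1,-d2],o2-o1,rcond=None)[0]
    p,q=o1+t[0]*d1,o2+t[1]*d2; return (p+q)/2,np.linalg.norm(p-q)
E
python3 - <<'E'
from h import *
for n in("top","side"):
    cv2.imwrite(f"pics/{n}0.png",arm.grab_frame(n)[:,:,::-1])
    print(n,np.round(arm.camera_model(n)["world_from_camera"],2).tolist(),arm.camera_model(n)["fx"])
s=arm.state();print(s["time"],s["position"],s["eef_rot"])
E
```

```text
top [[0.01, -0.99, 0.12, 344.04], [-1.0, -0.01, -0.01, 108.96], [0.01, -0.12, -0.99, 1377.87], [0.0, 0.0, 0.0, 1.0]] 473.36402418841317
side [[1.0, -0.0, 0.01, 469.97], [-0.01, -0.68, 0.74, -785.5], [0.01, -0.74, -0.68, 939.7], [0.0, 0.0, 0.0, 1.0]] 443.109123958321
0.1 [212.82645721 479.58256789 249.40237461] [-1.79923661e+02 -1.17924712e-02  1.56061388e+02]
```

View pics/top0.png

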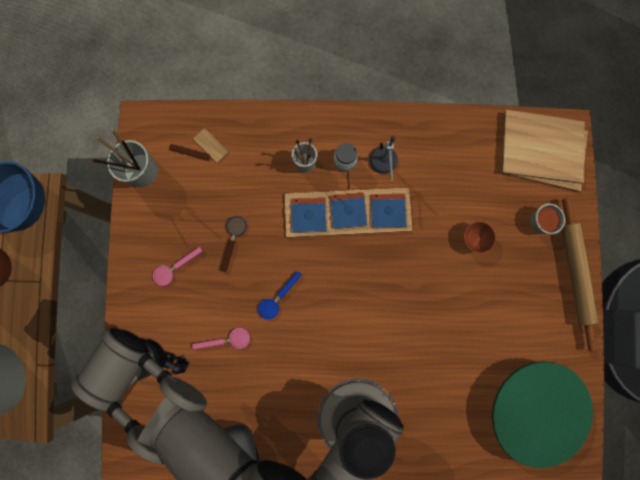

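View pics/side0.png

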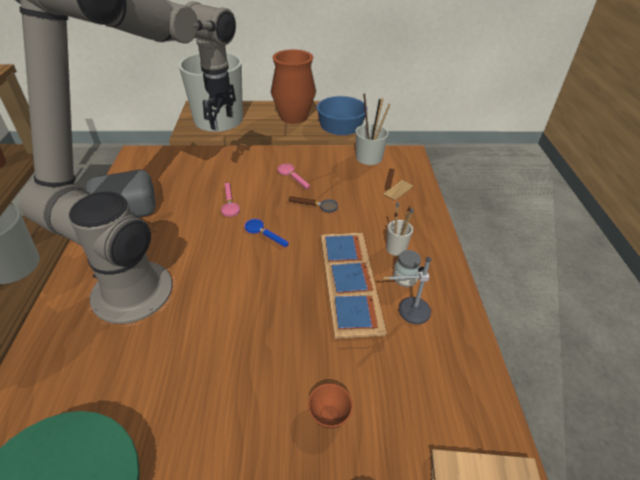

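The top view shows the lens candidates: the steel one with a brown handle at (235,226), pink ones at (163,275) and (239,338), and a blue one at (268,309). I choose the steel one. The tiles are at (309,215), (348,212) and (388,211). The gauge foot is near (383,160), with the pointer tip at about (378,280) in the side view. Next I'll check both with close crops.

```bash
python3 - <<'E'
from h import *
t=cv2.imread("pics/top0.png");s=cv2.imread("pics/side0.png")
r=lambda im,x,y,w,h,k:cv2.resize(im[y:y+h,x:x+w],None,fx=k,fy=k,interpolation=cv2.INTER_CUBIC)
a=r(t,280,125,140,120,5); cv2.imwrite("pics/c1.png",a)
b=r(s,280,190,160,150,2.5); c=r(t,205,205,80,75,5)
H=375; cv2.imwrite("pics/c2.png",np.hstack([b[:H],c[:H]])); print(b.shape,c.shape)
E
```

```text
(375, 400, 3) (375, 400, 3)
```

View pics/c1.png

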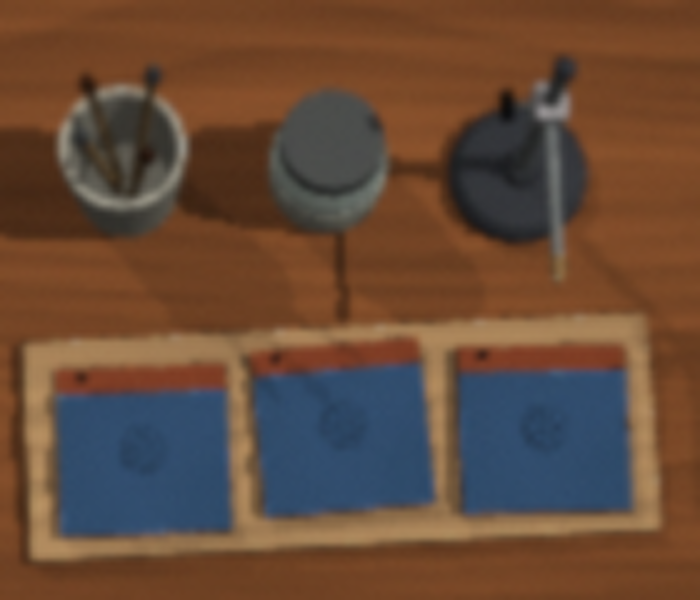

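View pics/c2.png

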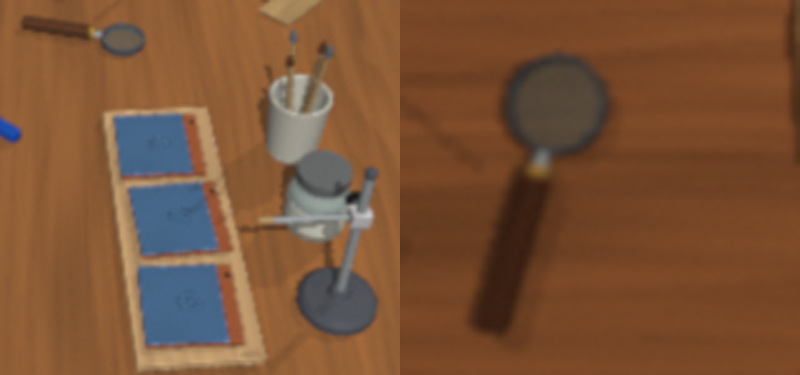

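The top crop shows the gauge on the right, behind the right tile. Its pointer tip is at full-frame (391.6,181) in top and (384,278.4) in side. That tile's rosette is at (388.8,210.6) in top and (355.6,310) in side. The lens is dark steel with clear glass, its rim centre at top (236.2,225.8) and handle end at (223,271.4).

```bash
cat > m.py <<'E'
from h import *
t=cv2.imread("pics/top0.png");s=cv2.imread("pics/side0.png")
def comp(im,mask,x,y,w,h):
    n,l,st,c=cv2.connectedComponentsWithStats(mask[y:y+h,x:x+w].astype(np.uint8)); 
    i=1+np.argmax(st[1:,4]); return l==i, st[i,:], np.array([x,y])
for T in [("tip",two((391.4,180.9),(383.8,278.2))),("ros",two((388.6,210.4),(355.4,309.8)))]: print(T)
print("ros z22.5",plane("top",388.6,210.4,22.5),plane("side",355.4,309.8,22.5))
for n,u,v in [("top",348.6,210),("top",308.3,215)]: print("other",plane(n,u,v,22.5))
# blue tile mask: fit rect
for n,im,b in (("top",t,(368,185,45,50)),("side",s,(325,288,65,48))):
    f=im.astype(int); m=(f[:,:,0]>f[:,:,2]+20)
    l,st,o=comp(im,m,*b); q=np.array([plane(n,u,v,21)[:2] for v,u in np.argwhere(l)+o[::-1]],np.float32)
    print(n,"blue rect",cv2.minAreaRect(q))
# lens: dark mask handle+rim
print("rim top z10",plane("top",236,225.6,10),"handle end",plane("top",222.8,271.2,10))
print("side rim",plane("side",280+123/2.5,190+39.5/2.5,8),"side end",plane("side",280+22/2.5,190+22/2.5,10))
for n,im,b in (("top",t,(217,236,25,38)),("side",s,(284,190,34,22))):
    f=im.astype(int); m=(f.sum(2)<150); l,st,o=comp(im,m,*b)
    q=np.array([plane(n,u,v,10)[:2] for v,u in np.argwhere(l)+o[::-1]],np.float32); print(n,"handle",len(q),cv2.minAreaRect(q))
print("foot",plane("top",280+515/5,125+178/5,10), "post top",two((280+563/5,125+70/5),(280+370/2.5,190+174/2.5)))
E
python3 m.py
```

```text
('tip', (array([659.79302257, -78.84761902, 137.77136061]), np.float64(4.073760556523252)))
('ros', (array([599.6003926 , -86.78120083,  25.55825777]), np.float64(3.4650634308484736)))
ros z22.5 [598.41362025 -87.2617216   22.5       ] [601.78715278 -84.12497937  22.5       ]
other [597.92073588  29.62847137  22.5       ]
other [581.66086587 146.61862127  22.5       ]
top blue rect ((591.7818603515625, -86.80644226074219), (81.29984283447266, 96.92808532714844), 2.6960508823394775)
side blue rect ((593.9440307617188, -86.63656616210938), (81.45015716552734, 97.75688171386719), 1.9721019268035889)
rim top z10 [550.00803974 358.41236563  10.        ] handle end [415.91996952 392.68502683  10.        ]
side rim [554.13614502 356.06557509   8.        ] side end [419.23881002 391.28773414  10.        ]
top handle 260 ((462.90936279296875, 383.09356689453125), (24.74509620666504, 94.39387512207031), 75.81117248535156)
side handle 1 ((440.2993469238281, 379.36236572265625), (0.0, 0.0), 0.0)
foot [751.92316893 -73.53943687  10.        ] post top (array([756.72388181, -74.38256427, 197.08346441]), np.float64(3.417368390359334))
```

Measurements check out: rim centre to handle end is 138 mm, against 139 given. The tip is about 60 mm from the right tile's rosette at about 137 mm height. Lens yaw is about -14.4°, with the grip near (469.7, 378.6). Moving there.

```bash
cat > go.py <<'E'
import sys
from h import *
from scipy.spatial.transform import Rotation as R
def go(x,y,z):
    s=arm.state(); r=R.from_euler("xyz",s["eef_rot"],degrees=True)
    print("t",round(s["time"],2),"pos",np.round(s["position"],1),"rot",np.round(s["eef_rot"],2),"F",np.round(s["ft_force"],1),"w",round(s["gripper_width"]*85.4,1),"ff",s["finger_force"])
    print("linear",np.round(r.inv().apply(np.array([x,y,z])-s["position"])/120,3))
if __name__=="__main__": go(*map(float,sys.argv[1:]))
E
python3 -m pendant '[{"linear":[-0.3,0,0],"roll":-0.05,"gripper":45},{"linear":[-0.65,0,0],"roll":-0.106,"gripper":45},{"linear":[-1,0.05,0],"roll":-0.106,"gripper":45},{"linear":[-1,0.1,0],"roll":-0.106,"gripper":45},{"linear":[-1,0.1,0],"roll":-0.106,"gripper":45}]'
python3 go.py 469.7 378.6 100
```

```text
time: 0.6
position: [328.2, 442.0, 249.4]
eef_rot: [-180.0, -0.1, 165.5]
ft_force: [-1.3, 0.6, -0.5]
gripper_width: 0.525
finger_force: 0.0
t 0.6 pos [328.2 442.  249.4] rot [-1.7997e+02 -5.0000e-02  1.6547e+02] F [-1.3  0.6 -0.5] w 44.8 ff 0.0
linear [-1.275 -0.215  1.244]
```

```bash

python3 -m pendant '[{"linear":[-0.35,-0.05,0.1],"roll":0,"gripper":45},{"linear":[-0.7,-0.1,0.4],"roll":0,"gripper":45},{"linear":[-1,-0.2,0.7],"roll":0,"gripper":45},{"linear":[-1,-0.215,1],"roll":0,"gripper":45},{"linear":[-1,-0.215,1],"roll":0,"gripper":45}]'
python3 -m pendant '[{"linear":[-0.275,0,0.24],"roll":0,"gripper":45},{"linear":[-0.275,0,0.24],"roll":0,"gripper":45},{"linear":[-0.275,0,0.24],"roll":0,"gripper":45}]'
python3 go.py 469.7 378.6 24
python3 - <<'E'
from h import *
t=arm.grab_frame("top")[:,:,::-1];s=arm.grab_frame("side")[:,:,::-1]
r=lambda im,x,y,w,h,k:cv2.resize(im[y:y+h,x:x+w],None,fx=k,fy=k,interpolation=cv2.INTER_CUBIC)
cv2.imwrite("pics/g1.png",np.hstack([r(t,190,200,80,90,5),r(s,270,140,80,90,5)]))
E
```

```text
time: 1.1
position: [434.2, 385.1, 124.6]
eef_rot: [-179.5, -0.5, 165.5]
ft_force: [-1.2, 0.7, -0.1]
gripper_width: 0.528
finger_force: 0.0
time: 1.4
position: [468.6, 380.2, 102.4]
eef_rot: [180.0, -0.0, 165.6]
ft_force: [0.2, -0.1, 0.4]
gripper_width: 0.523
finger_force: 0.0
t 1.4 pos [468.6 380.2 102.4] rot [ 1.7997e+02 -1.0000e-02  1.6565e+02] F [ 0.2 -0.1  0.4] w 44.6 ff 0.0
linear [-0.013 -0.011  0.653]
```

View pics/g1.png

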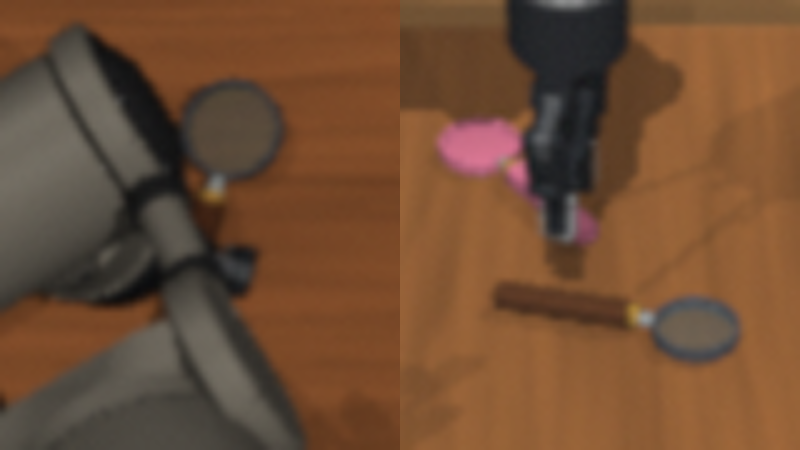

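The fingers are lined up over the handle, at side-crop x of about 560 with the handle spanning 500–630. Descending.

```bash

python3 -m pendant '[{"linear":[-0.01,-0.01,0.2],"roll":0,"gripper":45},{"linear":[-0.01,-0.01,0.4],"roll":0,"gripper":45},{"linear":[-0.01,-0.01,0.55],"roll":0,"gripper":45},{"linear":[-0.01,-0.01,0.65],"roll":0,"gripper":45},{"linear":[-0.01,-0.01,0.65],"roll":0,"gripper":45}]'
python3 -m pendant '[{"linear":[0,0,0],"roll":0,"gripper":25},{"linear":[0,0,0],"roll":0,"gripper":25},{"linear":[0,0,0],"roll":0,"gripper":25},{"linear":[0,0,0],"roll":0,"gripper":25}]'
python3 go.py 469.7 378.6 24
```

```text
time: 2.0
position: [469.1, 378.0, 22.9]
eef_rot: [-179.9, -0.1, 165.7]
ft_force: [-0.1, -0.4, 0.8]
gripper_width: 0.524
finger_force: 0.0
time: 2.4
position: [470.5, 377.8, 23.9]
eef_rot: [179.9, 0.0, 165.6]
ft_force: [-0.3, 0.6, -0.1]
gripper_width: 0.289
finger_force: 0.0
t 2.4 pos [470.5 377.8  23.9] rot [1.7995e+02 5.0000e-02 1.6560e+02] F [-0.3  0.6 -0.1] w 24.7 ff 0.0
linear [ 0.008  0.004 -0.001]
```

```bash

python3 -m pendant '[{"linear":[0,0,0.025],"roll":0,"gripper":25},{"linear":[0,0,0.025],"roll":0,"gripper":10},{"linear":[0,0,0.025],"roll":0,"gripper":5},{"linear":[0,0,0.025],"roll":0,"gripper":5},{"linear":[0,0,0.025],"roll":0,"gripper":5},{"linear":[0,0,0.025],"roll":0,"gripper":5}]'
python3 -m pendant '[{"linear":[0,0,-0.04],"roll":0,"gripper":0},{"linear":[0,0,-0.1],"roll":0,"gripper":0},{"linear":[0,0,-0.2],"roll":0,"gripper":0},{"linear":[0,0,-0.4],"roll":0,"gripper":0},{"linear":[0,0,-0.6],"roll":0,"gripper":0},{"linear":[0,0,-0.8],"roll":0,"gripper":0},{"linear":[0,0,-1],"roll":0,"gripper":0},{"linear":[0,0,-1],"roll":0,"gripper":0}]'
python3 go.py 517.7 -65.4 190
```

```text
time: 3.0
position: [470.3, 377.7, 20.3]
eef_rot: [180.0, 0.0, 165.6]
ft_force: [1.0, 1.6, 1.1]
gripper_width: 0.18
finger_force: 60.4
time: 3.8
position: [471.9, 378.7, 144.8]
eef_rot: [179.7, 0.3, 165.6]
ft_force: [0.4, -0.2, -0.7]
gripper_width: 0.181
finger_force: 60.2
t 3.8 pos [471.9 378.7 144.8] rot [179.68   0.31 165.61] F [ 0.4 -0.2 -0.7] w 15.5 ff 60.16917586326599
linear [-1.292 -3.488 -0.389]
```

```bash

python3 -m pendant '[{"linear":[-0.02,-0.05,-0.02],"roll":0,"gripper":0},{"linear":[-0.05,-0.15,-0.04],"roll":0,"gripper":0},{"linear":[-0.1,-0.3,-0.06],"roll":0,"gripper":0},{"linear":[-0.15,-0.45,-0.08],"roll":0,"gripper":0},{"linear":[-0.2,-0.6,-0.1],"roll":0,"gripper":0},{"linear":[-0.25,-0.75,-0.1],"roll":0,"gripper":0},{"linear":[-0.3,-0.9,-0.1],"roll":0,"gripper":0},{"linear":[-0.33,-1,-0.1],"roll":0,"gripper":0}]'
python3 -m pendant '[{"linear":[-0.05,-0.15,0],"roll":0,"gripper":0},{"linear":[-0.1,-0.3,0],"roll":0,"gripper":0},{"linear":[-0.15,-0.45,0],"roll":0,"gripper":0},{"linear":[-0.2,-0.6,0],"roll":0,"gripper":0},{"linear":[-0.25,-0.75,0],"roll":0,"gripper":0},{"linear":[-0.3,-0.9,0],"roll":0,"gripper":0},{"linear":[-0.33,-1,0],"roll":0,"gripper":0},{"linear":[-0.33,-1,0],"roll":0,"gripper":0}]'
python3 go.py 517.7 -65.4 151
```

```text
time: 4.6
position: [478.4, 248.9, 151.7]
eef_rot: [-179.9, -0.1, 165.5]
ft_force: [0.3, -0.0, -0.4]
gripper_width: 0.176
finger_force: 60.1
time: 5.4
position: [487.1, 123.9, 152.0]
eef_rot: [-180.0, -0.0, 165.5]
ft_force: [-0.0, -0.4, 0.9]
gripper_width: 0.184
finger_force: 60.1
t 5.4 pos [487.1 123.9 152. ] rot [-1.7998e+02 -3.0000e-02  1.6547e+02] F [-0.  -0.4  0.9] w 15.7 ff 60.105239152908325
linear [-0.643 -1.463  0.009]
```

```bash

python3 -m pendant '[{"linear":[-0.02,-0.15,0],"roll":0,"gripper":0},{"linear":[-0.08,-0.3,0],"roll":0,"gripper":0},{"linear":[-0.15,-0.45,0],"roll":0,"gripper":0},{"linear":[-0.2,-0.6,0],"roll":0,"gripper":0},{"linear":[-0.25,-0.75,0],"roll":0,"gripper":0},{"linear":[-0.3,-0.9,0],"roll":0,"gripper":0},{"linear":[-0.33,-1,0],"roll":0,"gripper":0},{"linear":[-0.33,-1,0],"roll":0,"gripper":0}]'
python3 -m pendant '[{"linear":[-0.05,-0.1,0],"roll":0,"gripper":0},{"linear":[-0.1,-0.2,0],"roll":0,"gripper":0},{"linear":[-0.17,-0.3,0],"roll":0,"gripper":0},{"linear":[-0.23,-0.4,0],"roll":0,"gripper":0},{"linear":[-0.31,-0.46,0],"roll":0,"gripper":0},{"linear":[-0.31,-0.46,0],"roll":0,"gripper":0},{"linear":[-0.31,-0.46,0],"roll":0,"gripper":0}]'
python3 go.py 517.7 -65.4 151
python3 - <<'E'
from h import *
t=arm.grab_frame("top")[:,:,::-1];s=arm.grab_frame("side")[:,:,::-1]
cv2.imwrite("pics/t2.png",t);cv2.imwrite("pics/s2.png",s)
r=lambda im,x,y,w,h,k:cv2.resize(im[y:y+h,x:x+w],None,fx=k,fy=k,interpolation=cv2.INTER_CUBIC)
cv2.imwrite("pics/g2.png",np.hstack([r(t,350,150,80,100,5),r(s,310,220,80,100,5)]))
E
```

```text
time: 6.2
position: [495.8, -1.3, 152.1]
eef_rot: [180.0, 0.0, 165.5]
ft_force: [-1.1, 1.3, -1.4]
gripper_width: 0.177
finger_force: 60.1
time: 6.9
position: [518.1, -63.4, 152.0]
eef_rot: [180.0, -0.0, 165.6]
ft_force: [-0.2, 0.8, -1.3]
gripper_width: 0.178
finger_force: 60.1
t 6.9 pos [518.1 -63.4 152. ] rot [ 1.7998e+02 -3.0000e-02  1.6557e+02] F [-0.2  0.8 -1.3] w 15.2 ff 60.12972950935364
linear [-0.001 -0.017  0.008]
```

View pics/g2.png

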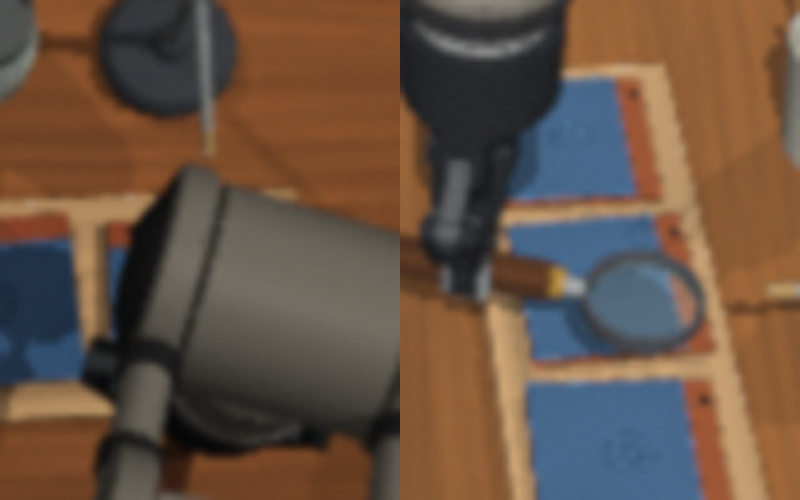

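The side view shows the lens over the right-hand part of the board, with its rim at about (358,280) in the frame and the tip at (384,278). The wrist hides the lens in the top view. I'll compare the rim ellipse in the side view with a level-lens prediction.

```bash
cat > chk.py <<'E'
from h import *
import sys
from scipy.spatial.transform import Rotation as R
def chk(pic):
    s=arm.state(); p=s["position"]; a=np.radians(s["eef_rot"][2]-180)
    ax=np.array([np.cos(a),np.sin(a),0]); c=p+85*ax-[0,0,15.3]   # believed lens centre
    print("believed centre",np.round(c,1))
    f=cv2.imread(pic).astype(int); g=cv2.imread("pics/side0.png").astype(int)
    b=proj("side",c); th=np.linspace(0,2*np.pi,72,endpoint=False)
    E=[]
    for t in th:  # darkest radius along each spoke of predicted rim
        d=np.array([np.cos(t),np.sin(t),0]); best=[]
        for r in np.arange(22,38,.5):
            u,v=proj("side",c+[0,0,3]+r*d); best.append((cv2.getRectSubPix(f.sum(2).astype(np.float32),(1,1),(float(u),float(v)))[0,0],u,v))
        E.append(min(best)[1:])
    E=np.array(E,np.float32)
    pr=np.array([proj("side",c+[0,0,3]+28*np.array([np.cos(t),np.sin(t),0])) for t in th],np.float32)
    print("seen",cv2.fitEllipseAMS(E),"\nlevel",cv2.fitEllipseAMS(pr))
    for dp in (-5,5):
        Rm=R.from_rotvec(np.radians(dp)*np.array([-np.sin(a),np.cos(a),0])).as_matrix()
        q=np.array([proj("side",p-[0,0,15.3]+Rm@(85*ax+28*np.array([np.cos(t),np.sin(t),0])+[0,0,3])) for t in th],np.float32); print("pitch",dp,cv2.fitEllipseAMS(q))
    o=plane("side",*cv2.fitEllipseAMS(E)[0],c[2]+3); print("seen centre at that z",o)
chk(sys.argv[1])
E
python3 chk.py pics/s2.png
python3 - <<'E'
from h import *
print("tip if z=",[(z,plane("side",383.8,278.2,z).round(1)[:2],plane("top",391.4,180.9,z).round(1)[:2]) for z in(125,130,135,140)])
E
```

```text
believed centre [600.2 -84.  136.8]
seen ((357.8852844238281, 280.3701171875), (18.977750778198242, 23.0541934967041), 91.6661605834961) 
level ((358.5003967285156, 279.69891357421875), (17.54303741455078, 23.578981399536133), 98.3626708984375)
pitch -5 ((358.52935791015625, 277.5935974121094), (17.407472610473633, 23.656478881835938), 90.88896179199219)
pitch 5 ((358.19525146484375, 281.7545471191406), (17.54218292236328, 23.50336456298828), 105.8409423828125)
seen centre at that z [598.47071598 -86.64839165 139.7673389 ]
tip if z= [(125, array([664.9, -67.1]), array([660.9, -80.7])), (130, array([663.7, -71.5]), array([659.7, -80. ])), (135, array([662.6, -75.9]), array([658.4, -79.2])), (140, array([661.4, -80.3]), array([657.1, -78.5]))]
```

The rim matches a level lens to within about 0.7 px, with 1–2° of sag at most. To check position and height in both views, I'll back off, turn the lens about 74°, and come in with the handle from the right, so the top camera can see it.

```bash
python3 go.py 480 -150 151; python3 -c "
from h import *;print(arm.state()['q'])"
```

```text
t 7.0 pos [517.8 -62.9 152.1] rot [ 1.7998e+02 -3.0000e-02  1.6562e+02] F [-0.  -0.2 -0.6] w 15.4 ff 60.12734413146973
linear [ 0.125 -0.782  0.009]
[-1.53555787e+01  2.50319314e+01  9.58388703e+01  1.94143013e-02
  5.91613924e+01 -9.09817739e+01]
```

```bash

python3 -m pendant '[{"linear":[0.06,-0.08,0],"roll":0,"gripper":0},{"linear":[0.12,-0.2,0],"roll":0,"gripper":0},{"linear":[0.12,-0.35,0],"roll":0,"gripper":0},{"linear":[0.12,-0.5,0],"roll":0,"gripper":0},{"linear":[0.12,-0.65,0],"roll":0,"gripper":0},{"linear":[0.12,-0.75,0],"roll":0,"gripper":0},{"linear":[0.12,-0.75,0],"roll":0,"gripper":0}]'
python3 -m pendant '[{"linear":[0,0,0],"roll":-0.08,"gripper":0},{"linear":[0,0,0],"roll":-0.16,"gripper":0},{"linear":[0,0,0],"roll":-0.25,"gripper":0},{"linear":[0,0,0],"roll":-0.34,"gripper":0},{"linear":[0,0,0],"roll":-0.43,"gripper":0},{"linear":[0,0,0],"roll":-0.52,"gripper":0},{"linear":[0,0,0],"roll":-0.6,"gripper":0},{"linear":[0,0,0],"roll":-0.66,"gripper":0}]'
python3 go.py 540 -146 151
```

```text
time: 7.7
position: [480.9, -148.4, 152.3]
eef_rot: [-180.0, 0.0, 165.5]
ft_force: [-0.4, 0.1, -0.8]
gripper_width: 0.18
finger_force: 60.1
time: 8.5
position: [481.5, -146.2, 152.2]
eef_rot: [180.0, 0.0, -134.7]
ft_force: [0.6, -0.2, -1.0]
gripper_width: 0.183
finger_force: 60.0
t 8.5 pos [ 481.5 -146.2  152.2] rot [ 1.7998e+02  1.0000e-02 -1.3469e+02] F [ 0.6 -0.2 -1. ] w 15.6 ff 60.037726163864136
linear [-0.344 -0.345  0.01 ]
```

```bash

python3 -m pendant '[{"linear":[-0.05,-0.05,0],"roll":0,"gripper":0},{"linear":[-0.1,-0.1,0],"roll":0,"gripper":0},{"linear":[-0.18,-0.18,0],"roll":0,"gripper":0},{"linear":[-0.25,-0.25,0],"roll":0,"gripper":0},{"linear":[-0.31,-0.31,0],"roll":0,"gripper":0},{"linear":[-0.345,-0.345,0.01],"roll":0,"gripper":0},{"linear":[-0.345,-0.345,0.01],"roll":0,"gripper":0}]'
python3 - <<'E'
from h import *
t=arm.grab_frame("top")[:,:,::-1];s=arm.grab_frame("side")[:,:,::-1]
cv2.imwrite("pics/t3.png",t);cv2.imwrite("pics/s3.png",s)
r=lambda im,x,y,w,h,k:cv2.resize(im[y:y+h,x:x+w],None,fx=k,fy=k,interpolation=cv2.INTER_CUBIC)
cv2.imwrite("pics/g3.png",np.hstack([r(t,350,150,80,100,5),r(s,310,220,80,100,5)]))
E
python3 chk.py pics/s3.png
```

```text
time: 9.2
position: [540.9, -146.7, 150.6]
eef_rot: [180.0, 0.0, -135.0]
ft_force: [0.0, -0.1, -0.6]
gripper_width: 0.181
finger_force: 60.1
believed centre [600.1 -86.6 135.4]
seen ((356.7227783203125, 281.3226318359375), (19.0401554107666, 25.3223934173584), 103.179931640625) 
level ((358.5448913574219, 280.9059143066406), (17.608976364135742, 23.5755672454834), 98.4046859741211)
pitch -5 ((358.64190673828125, 278.9850158691406), (18.700702667236328, 23.700939178466797), 94.01383209228516)
pitch 5 ((358.25482177734375, 282.96624755859375), (16.41056251525879, 23.50947380065918), 102.23681640625)
seen centre at that z [595.63907207 -88.43242391 138.39191054]
```

View pics/g3.png

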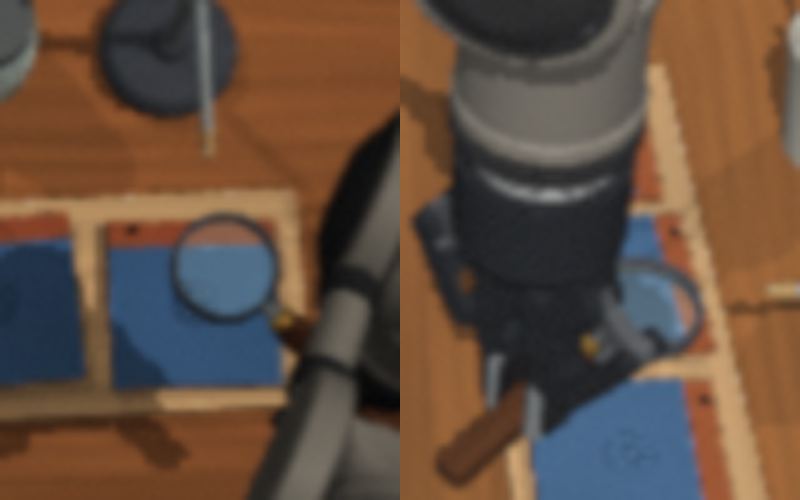

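The top view now shows the rim at full-frame (394.4,203.2), with the pointer tip at (391.4,181). In the side view the wrist hides part of the rim, whose right edge is at (370,282).

```bash
python3 - <<'E'
from h import *
c=np.array([600.1,-86.6,135.4])
p=proj("side",c+[0,0,3])+[-0.6,0.67]
print("lens top@138.4",plane("top",394.4,203.2,138.4),"two",two((394.4,203.2),p))
print("tip",two((391.4,180.9),(383.8,278.2)))
print("right rim edge pred",[proj("side",c+[30*np.cos(a),30*np.sin(a),5]).round(1).tolist() for a in(-.4,0,.4)])
print("believed in top",proj("top",c+[0,0,3]))
E
```

```text
lens top@138.4 [596.47116811 -86.22937913 138.4       ] two (array([597.94943584, -86.62961563, 135.79408016]), np.float64(1.8585770211318948))
tip (array([659.79302257, -78.84761902, 137.77136061]), np.float64(4.073760556523252))
right rim edge pred [[370.7, 283.9], [371.1, 280.1], [369.6, 276.5]]
believed in top [394.52532955 201.87072494]
```

Triangulated the same way, the tip sits about 5 mm above the lens centre, and the lens is about 2 mm short of the rosette in x. Correcting both.

```bash

python3 -m pendant '[{"linear":[-0.007,-0.007,-0.02],"roll":0,"gripper":0},{"linear":[-0.015,-0.015,-0.04],"roll":0,"gripper":0},{"linear":[-0.015,-0.015,-0.04],"roll":0,"gripper":0},{"linear":[-0.015,-0.015,-0.04],"roll":0,"gripper":0},{"linear":[-0.015,-0.015,-0.04],"roll":0,"gripper":0}]'
python3 - <<'E'
from h import *
t=arm.grab_frame("top")[:,:,::-1];s=arm.grab_frame("side")[:,:,::-1]
r=lambda im,x,y,w,h,k:cv2.resize(im[y:y+h,x:x+w],None,fx=k,fy=k,interpolation=cv2.INTER_CUBIC)
cv2.imwrite("pics/g4.png",np.hstack([r(t,370,170,40,50,10),r(s,350,255,40,50,10)]))
E
```

```text
time: 9.8
position: [542.7, -146.9, 155.8]
eef_rot: [180.0, 0.0, -135.0]
ft_force: [-1.4, 0.5, -1.3]
gripper_width: 0.178
finger_force: 60.1
```

View pics/g4.png

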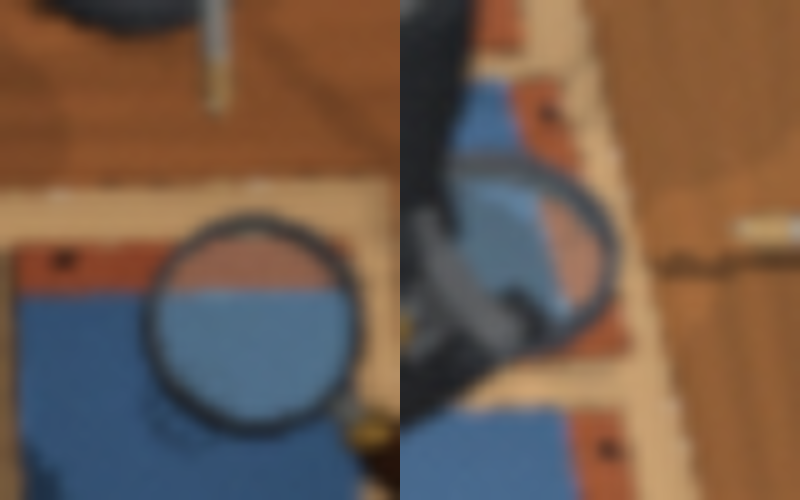

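The top view shows the rim at (395.0,202.0) and the tip at (391.2,180.6). The side view shows the tip at (382.9,277.6) and the rim's right edge at (370.9,280.8), with its centre row at about 280.2.

```bash
python3 - <<'E'
from h import *
for tp in((391.15,180.55),(391.4,180.9)): print("tip",two(tp,(382.9,277.6)))
c=np.array([602.7,-86.8,140.4])
th=np.linspace(0,6.283,73); P=np.array([proj("side",c+[30*np.cos(a),30*np.sin(a),4]) for a in th]); print("pred rim right/top/bottom",P[P[:,0].argmax()],P[:,1].min(),P[:,1].max(), "centre",proj("side",c+[0,0,4]))
for row in (279.5,280.2,280.8): print("lens z(+3)",two((395.05,202.05),(358.6,row)))
print("lens xy top",plane("top",395.05,202.05,143),"ros",plane("top",388.6,210.4,22.5))
E
```

```text
tip (array([658.94602691, -77.91966776, 139.25884003]), np.float64(1.3088698866997546))
tip (array([658.33422959, -78.51432069, 139.81060658]), np.float64(2.245237271237964))
pred rim right/top/bottom [372.47038719 279.89744709] 269.8041261608305 288.83652160474657 centre [359.82134568 279.12213439]
lens z(+3) (array([599.22763765, -87.21117562, 143.38407387]), np.float64(1.218491339065339))
lens z(+3) (array([599.51276276, -87.54618384, 141.28374661]), np.float64(0.9283678984896506))
lens z(+3) (array([599.75764832, -87.83400122, 139.47980536]), np.float64(0.6791697202680116))
lens xy top [598.6853048  -87.27812014 143.        ] ros [598.41362025 -87.2617216   22.5       ]
```

The lens is over the rosette to within about 1 mm, and its height matches the tip to within about 1.5 mm. Handing in.

```bash
python3 -c "
from cell import arm
print(arm.state()['joint_vel'],arm.state()['finger_force']);print(arm.close_job())"
```

```text
[ 0.11823622  0.12348369 -0.07595814  0.10358669 -0.00871082  0.03842035] 60.11998414993286
the job is handed in; nothing more can be done
None
```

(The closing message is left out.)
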